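Hold the test box hatch open with its lifting lever

TASK

Open the hatch of the screened test box so that the board inside can be inspected: first push the red tab of the locking bolt away from the lever until the bolt is fully out, then press the yellow pad at the lever's long end right down onto its rubber bumper, so that the short end raises the heavy blue hatch. The program finishes while still holding the pad down with the hatch up. Raise the hatch with the lever only, without touching it; leave the lever sitting in its cradle and do not disturb the other things on the bench.

Things in the scene. Friction and masses are not known exactly. Their poses are not given: they have to be found in the camera images.
- testbox: Fixed test box on a dark steel base plate (570 x 110 mm, 8 mm thick). Origin on the work surface straight below the lever's pivot. x runs along the lever from the yellow pad (-x) to the aluminium box with the blue hatch (+x); y points from the lever to the bolt's red tab; z up. The box spans x 100 to 312, y +-85 mm, up to z 115 mm (brass sockets on its rear to 137 mm)
- lever: Loose 500 g steel lever resting in its cradle by gravity. Origin on its pivot pin, axes as the test box at rest. Long arm 16 mm wide, 10 mm thick, slopes up to the yellow pad, 200 mm from the pivot; short arm ends 80 mm beyond the pivot in a dark roller just under the hatch's lip. Pressing the pad turns it about 0.7 rad until it meets the bumper; takes about 3 to 9 N, springs back if released
- lever_pad (a point): Centre of the top face of the yellow pad at the lever's long end; pad 60 mm long (along the lever), 50 mm wide, 12 mm thick. At rest 180 mm above the work surface, at x -184 mm in the test box's frame, the face sloping up 20 degrees away from the pivot; with the arm on the bumper about 47 mm above the surface, at x -193 mm, sloping down 19 degrees
- lever_pivot (a point): Point on the lever's pivot axis, mid-width; coincides with the cradle point while the lever is seated
- cradle (a point): Fixed point, 100 mm above the work surface, where the lever's pivot axis belongs. The pin (brass, 12 mm across) lies in slots open at the top in two grey cheeks, which reach x +-25, y +-41 mm, z 112 mm in the test box's frame
- bumper (a point): Top centre of the round rubber bumper (28 mm across, top 43 mm above the work surface) under the long arm, at x -141 mm in the test box's frame
- guide (a point): Top centre of the grey guide block through which the bolt slides; fixed, 34 mm along the lever, 15 mm thick (y 25 to 40 mm in the test box's frame), top 118 mm above the work surface
- bolt (a joint): Travel of the locking bolt in m along the test box's +y: 0 = its steel bar lies under the long arm and blocks the lever, 0.055 = fully out (at its stop). Starts between 0 and 0.010. Stays where it is left; sliding it takes about 2 N
- bolt_tab (a point): Centre (145 mm high) of the lever-side face of the bolt's upright red tab: push it to +y of the test box. Tab 44 mm wide along the lever, 10 mm thick, z 98 to 160 mm. At bolt = 0 this point is at x -60, y 90 mm in the test box's frame; it moves with the bolt. The steel bar under it is 18 mm wide, top at z 110 mm; above the bar, from the guide block to this face, is free room for fingers
- hatch (a joint): Opening angle of the blue hatch in rad: 0 = shut (start), about 0.37 with the lever's long arm on the bumper. The hatch falls shut by its own weight
- hatch_lip (a point): Middle of the upper edge of the hatch's free end (steel strip facing the lever). Hatch 170 mm wide, 155 mm long, 12 mm thick, 1.8 kg give or take a fifth; hinged at x 200, z 101 mm in the test box's frame, its free end at x 45 mm swings up
- screwdriver_mid (a point): bystander: screwdriver with amber handle lying near the lever; its mid-point
- adapter_mid (a point): bystander: small brass connector adapter, 22 mm across, 30 mm tall, standing near the lever; its centre
- spool_mid (a point): bystander: grey spool, 60 mm across, 40 mm tall; its centre
- bin_mid (a point): bystander: blue open parts bin 100 x 80 x 45 mm; its centre
- mug_mid (a point): bystander: white mug, 76 mm across, 90 mm tall; its centre
- meter_mid (a point): bystander: black handheld meter 160 x 80 x 42 mm lying on its back; its centre
- casting_mid (a point): bystander: small open aluminium case 110 x 60 x 32 mm; its centre

How it is judged:
By the outcome, as a careful person would: the job done as asked, in the order asked, and still so for the second after the job is handed in, while the arm keeps its last pose, push and grip.
It also fails if it takes over 45 s, if anything falls off the work surface, if the arm or the gripper's body presses on something with over 40 N, if the wrist force passes 120 N, or if a joint passes its speed limit or range.

ROBOT

A 6-joint arm with a two-finger parallel gripper is mounted at the origin on the work surface. World frame = base frame: x ahead of the robot, y to its left, z up, the work surface at z = 0. Lengths are in m, angles in degrees, forces in N, time in s.
With the tool pointing down it reaches from about 0.4 to 0.825 m from the base axis. Payload 7 kg.
Tool frame: the origin (TCP) lies at the very end of the fingers, on their centre line; the grasp point (between the pads) lies 19 mm behind it; x points along the fingers, y is the direction in which the jaws open and shut, and the axes are right-handed (so a half turn about x gives the same grasp; the last joint's range is limited). The gripper opens to 88 mm and grips with 3 to 60 N. Pads are 19 mm wide; open, the fingers measure 130 mm over their backs; the gripper's body (78 mm by 193 mm) begins 47 mm behind the grasp point.
Start: joints at [-58.207, 20.546, 0.682, 0, -70.136, -16.507], TCP at [0.178, -0.651, 0.227] pointing down, gripper open.
Joint ranges: [-176.03, 176.03], [-82.01, 121.73], [-58.28, 71.71], [-173.87, 95.51], [-174.79, -0.11], [-173.66, 173.66]. Speed limits (degrees/s): [136.94, 136.94, 172.46, 180, 180, 180].

INTERFACE

Orientations are given as [roll, pitch, yaw] about the fixed x, y, z axes, in that order (R = Rz(yaw) Ry(pitch) Rx(roll)).
In Python, from plant import monitor, eyes, ticket gives the robot as it stands. The module is installed in compiled form; this text tells all that it offers.
- The arm moves only by the shell command python3 -m crank 'ROWS'. ROWS is JSON, a list of rows, each an object with "linear": the shift along the world's x, y, z in units of 60 mm (1.0 is 60 mm), a list of three; "rot": the turn, a rotation vector about the world's x, y, z in units of 5 degrees (1.0 is 5 degrees), a list of three; "hand": the opening, from 0 (shut) to 1 (fully open). In form: [{"linear": [tx, ty, tz], "rot": [ax, ay, az], "hand": hand}, ...]. A call has 1 to 20 rows; each row shifts and turns the pose as measured when the row begins; what a row does not reach is not made up. A row lasts 1/8 s, in which the tool goes at most 62.5 mm and 10.7 degrees, less where a joint would pass 70% of its speed; a pose out of reach is approached as far as the arm can. A call is refused whole if a number of a shift passes 1 or a number of a turn 1, either way. A call with a gripper value outside its range is refused whole. The fingers move at their own pace and stop on an object; the grip force is fixed at half the most. Time passes only in rows, so rows that do not move let the fingers close. It gives the time, the measured TCP pose, the force and the opening at its end, in the units of the state.
- monitor.get_obs(): the state, without advancing time (a new reading comes with each control period).
- eyes.snapshot(name): name is "side" or "top"; returns a dict with "image" (480x640x3 uint8, red, green, blue), "depth" (480x640 float32, m along the optical axis (not along the pixel's ray), 0 where there is no reading), "K" (3x3 intrinsics, pixels), "camera_from_world" (4x4, takes a point from world to camera coordinates). Camera axes: x right, y up, looking along -z (the intrinsics and any distortion apply to the point x, -y, -z); pixel columns grow to the right and rows downward; lengths in m; the calibration is good to about 2 mm. A picture is of the moment at which its call begins.
- ticket.close_job(): hands the job in, once; it reports no verdict.
The state is a dict: "clock": time; "joint_pos": joint angles; "qvel": joint speeds; "tau": joint torques, N m; "tool_pos": TCP position; "orientation": TCP orientation; "force": force on the tool from outside, world axes, zero at the start; "moment": the same for the moment, N m; "opening": finger opening in m.
Only numpy, scipy, OpenCV 4.12 (cv2) and the standard library are available. Lean on these libraries where they do the work, as an engineer would, in place of code of your own. Each camera call takes 0.05 s, during which the arm holds its last target.

## Working session

There is one attempt and no reset: what is moved stays moved. The work goes in short steps, Python scripts to look and compute and a shell command to move; the robot and the scene stay as the last step left them, time stands still between calls to the robot, and variables do not carry over. Pictures are saved under pics/ and viewed, and the job is handed in when it is done.

```bash
mkdir -p pics; cat > h.py <<'E'
import numpy as np, cv2
from plant import monitor, eyes, ticket
def snap(n,f):
    s=eyes.snapshot(n); cv2.imwrite(f'pics/{f}.png',s['image'][:,:,::-1]); np.savez(f'pics/{f}.npz',**s); return s
def pt(s,u,v,r=1):
    d=s['depth'][v-r:v+r+1,u-r:u+r+1]; d=np.median(d[d>0]); K=s['K']
    c=np.array([(u-K[0,2])/K[0,0]*d,-(v-K[1,2])/K[1,1]*d,-d,1]); return (np.linalg.inv(s['camera_from_world'])@c)[:3]
E
python3 - <<'E'
from h import *
print(monitor.get_obs())
for n in('side','top'): s=snap(n,n+'0'); print(s['K'],s['camera_from_world'])
E
```

```text
{'clock': 0.0, 'joint_pos': array([-5.82068128e+01,  2.05919158e+01,  6.33505645e-01, -2.05537256e-02,
       -7.01359813e+01, -1.65058681e+01]), 'qvel': array([-0.08664397, -0.04187453, -0.01097483, -0.02048942, -0.02819067,
       -0.06678319]), 'tau': array([-1.43106317e-03, -5.82722855e+01,  2.93056816e+01,  6.99755833e+00,
        6.80639219e-03, -8.02030740e-05]), 'tool_pos': array([ 0.17780324, -0.65064853,  0.22561387]), 'orientation': array([ 94.938918  ,  89.90365061, 110.21923718]), 'force': array([-0.54218952,  0.01319667, -0.3330863 ]), 'moment': array([ 0.00128168, -0.04189759,  0.01889916]), 'opening': 0.0877894933816435}
[[589.810937     0.         316.68532498]
 [  0.         589.810937   230.96435155]
 [  0.           0.           1.        ]] [[-0.98983434 -0.14062193 -0.02129429  0.49895175]
 [ 0.07961415 -0.67190632  0.73634468 -0.18869523]
 [-0.11785398  0.72716393  0.67627144 -1.42568142]
 [ 0.          0.          0.          1.        ]]
[[600.96162066   0.         319.43979099]
 [  0.         600.96162066 228.49119808]
 [  0.           0.           1.        ]] [[-1.32469745e-04 -9.99961301e-01  8.79656405e-03 -8.34586521e-02]
 [ 9.98204568e-01  3.94658951e-04  5.98956115e-02 -5.26388659e-01]
 [-5.98967652e-02  8.78870478e-03  9.98165886e-01 -1.76828716e+00]
 [ 0.00000000e+00  0.00000000e+00  0.00000000e+00  1.00000000e+00]]
```

View pics/side0.png

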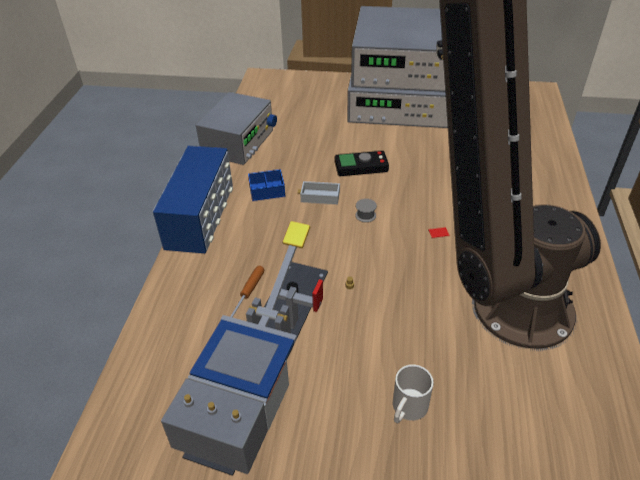

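View pics/top0.png

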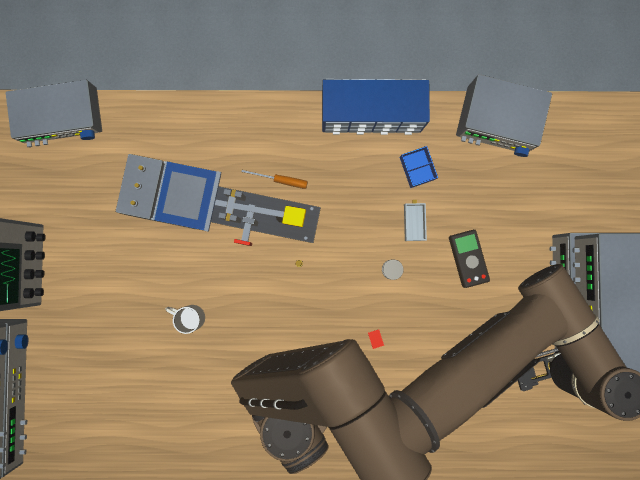

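The side view shows the yellow pad at (297,234), the red tab at (318,295), and the box lower left. In the top view the pad is at (293,216), the red tab at (243,242) and the pivot near (231,205). I'll enlarge both.

```bash
python3 - <<'E'
import cv2
a=cv2.imread('pics/top0.png')[150:270,200:350]; cv2.imwrite('pics/ct.png',cv2.resize(a,None,fx=5,fy=5,interpolation=2))
a=cv2.imread('pics/side0.png')[215:345,220:360]; cv2.imwrite('pics/cs.png',cv2.resize(a,None,fx=4.5,fy=4.5,interpolation=2))
E
```

```text
(no output)
```

View pics/ct.png

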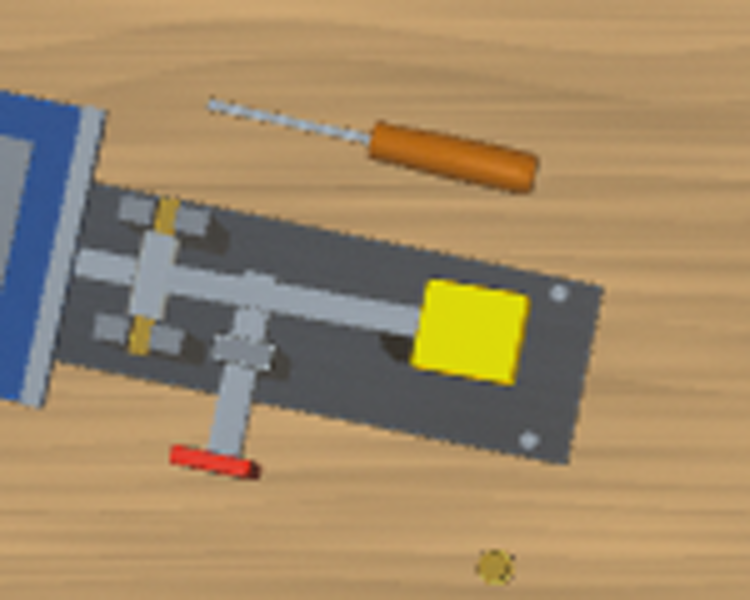

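View pics/cs.png

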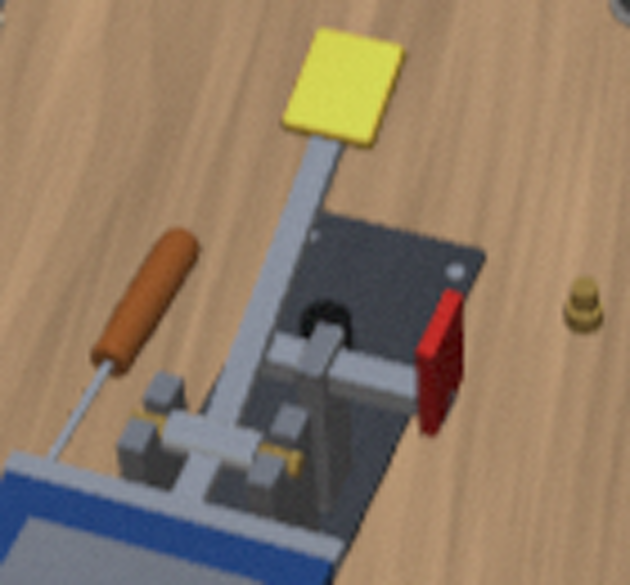

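```bash
python3 - <<'E'
from h import *
for n,pts in (('top0',dict(pad=(294,216),pinA=(233.6,192.4),pinB=(228.4,219),guide=(248.6,220.4),tabtop=(243,242),tabL=(235,240),tabR=(251,243.5),plA=(320,208),plB=(313.2,242.2),lipA=(220,172.5),lipB=(207,230.5),boxmid=(231,203),adapter=(299,263),driver=(291,181))),
 ('side0',dict(pad=(296.5,234),tab=(317,293),guide=(291,289)))):
    s=dict(np.load(f'pics/{n}.npz'))
    for k,(u,v) in pts.items(): print(n,k,np.round(pt(s,int(round(u)),int(round(v))),4))
    hsv=cv2.cvtColor(s['image'],cv2.COLOR_RGB2HSV)
    m=(hsv[...,0]>26)&(hsv[...,0]<34)&(hsv[...,1]>200)&(hsv[...,2]>130)
    v,u=np.nonzero(m); P=np.array([pt(s,a,b,0) for a,b in zip(u,v) if s['depth'][b,a]>0]); P=P[(abs(P[:,2]-.18)<.02)]; print('pad',len(P),P.mean(0),P.min(0),P.max(0))
    m=((hsv[...,0]<5)|(hsv[...,0]>175))&(hsv[...,1]>180)
    v,u=np.nonzero(m); P=np.array([pt(s,a,b,0) for a,b in zip(u,v) if s['depth'][b,a]>0]); P=P[(P[:,2]>.09)&(P[:,2]<.18)]; print('red',len(P),P.mean(0),P.min(0),P.max(0))
E
```

```text
top0 pad [ 0.5502 -0.0133  0.1813]
top0 pinA [0.6243 0.159  0.1051]
top0 pinB [0.5478 0.1752 0.1052]
top0 guide [0.544  0.1147 0.118 ]
top0 tabtop [0.4807 0.1256 0.1638]
top0 tabL [0.4863 0.148  0.1585]
top0 tabR [0.477  0.1091 0.1131]
top0 plA [ 0.5889 -0.0852  0.0009]
top0 plB [ 0.4868 -0.0643  0.0011]
top0 lipA [0.6823 0.2001 0.0987]
top0 lipB [0.5163 0.2329 0.1112]
top0 boxmid [0.5927 0.1667 0.1088]
top0 adapter [ 0.4241 -0.0232  0.0264]
top0 driver [0.667  0.0011 0.0249]
pad 350 [ 0.55123618 -0.01141627  0.17927838] [ 0.52317311 -0.04045565  0.16146159] [0.57861252 0.01980623 0.19470703]
red 50 [0.48132061 0.13068948 0.15871126] [0.47525045 0.10930758 0.15063894] [0.48890642 0.15074234 0.16617235]
side0 pad [ 0.5499 -0.0075  0.1803]
side0 tab [0.4794 0.1453 0.1554]
side0 guide [0.5444 0.1098 0.12  ]Traceback (most recent call last):
  File "<stdin>", line 8, in <module>
IndexError: too many indices for array: array is 1-dimensional, but 2 were indexed
```

```bash
cat >> h.py <<'E'
from scipy.spatial.transform import Rotation as R
yaw=np.radians(78.6); XH=np.array([np.cos(yaw),np.sin(yaw),0]); YH=np.array([-XH[1],XH[0],0]); O=np.array([.587,.168,0])
def w(x,y,z): return O+x*XH+y*YH+np.array([0,0,z])
def go(tgt,jaw): # jaw: desired tool y direction
    o=monitor.get_obs(); A=R.from_euler('xyz',o['orientation'],degrees=True).as_matrix()
    x=np.array([0,0,-1.]); y=jaw if jaw@A[:,1]>0 else -jaw
    B=np.stack([x,y,np.cross(x,y)],1)
    rv=np.degrees((R.from_matrix(B@A.T)).as_rotvec())
    p=o['tool_pos']; b=p-O; print('t',o['clock'],'tcp',p.round(4),'box',(b@XH).round(4),(b@YH).round(4),'F',o['force'].round(1),'open',round(o['opening'],3),'J',o['joint_pos'].round(0))
    print('lin rows units',((tgt-p)/.06).round(2),'rot units',(rv/5).round(2))
E
python3 - <<'E'
from h import *
go(w(-.06,.066,.227),XH); go(w(-.06,.066,.227),-YH)
E
```

```text
t 0.1 tcp [ 0.1778 -0.6507  0.2257] box -0.8834 0.2393 F [-0.6  1.1  0.1] open 0.088 J [-58.  21.   1.  -0. -70. -17.]
lin rows units [ 5.54 12.88  0.02] rot units [-0.02 -0.   -5.34]
t 0.1 tcp [ 0.1778 -0.6507  0.2257] box -0.8834 0.2393 F [-0.6  1.1  0.1] open 0.088 J [-58.  21.   1.  -0. -70. -17.]
lin rows units [ 5.54 12.88  0.02] rot units [-1.000e-02 -1.000e-02  1.266e+01]
```

```bash
python3 -m crank '[{"linear":[0.3,0.8,0.2],"rot":[0,0,-0.4],"hand":0},{"linear":[0.38,0.9,0.1],"rot":[0,0,-0.4],"hand":0},{"linear":[0.38,0.9,0],"rot":[0,0,-0.4],"hand":0},{"linear":[0.38,0.9,0],"rot":[0,0,-0.4],"hand":0},{"linear":[0.38,0.9,0],"rot":[0,0,-0.4],"hand":0},{"linear":[0.38,0.9,0],"rot":[0,0,-0.4],"hand":0},{"linear":[0.38,0.9,0],"rot":[0,0,-0.4],"hand":0},{"linear":[0.38,0.9,0],"rot":[0,0,-0.4],"hand":0}]'; python3 - <<'E'
from h import *
go(w(-.06,.066,.227),XH)
E
```

```text
clock: 1.1
tool_pos: [0.3558, -0.2138, 0.2393]
orientation: [104.4, 89.6, 102.8]
force: [0.6, -0.8, 0.4]
opening: 0.0132
t 1.1 tcp [ 0.3558 -0.2138  0.2393] box -0.42 0.1512 F [ 0.6 -0.8  0.4] open 0.013 J [ -4.  -5. -28.  -0. -67. -88.]
lin rows units [ 2.58  5.6  -0.21] rot units [-0.09 -0.01 -1.95]
```

```bash
python3 -m crank '[{"linear":[0.4,0.88,0],"rot":[0,0,-0.4],"hand":0},{"linear":[0.4,0.88,0],"rot":[0,0,-0.4],"hand":0},{"linear":[0.4,0.88,0],"rot":[0,0,-0.4],"hand":0},{"linear":[0.4,0.88,0],"rot":[0,0,-0.4],"hand":0},{"linear":[0.4,0.88,0],"rot":[0,0,-0.4],"hand":0},{"linear":[0.4,0.88,0],"rot":[0,0,-0.2],"hand":0},{"linear":[0,0,0],"rot":[0,0,0],"hand":0}]'; python3 - <<'E'
from h import *
go(w(-.06,.066,.227),XH)
E
```

```text
clock: 1.98
tool_pos: [0.5019, 0.118, 0.2391]
orientation: [90.6, 89.5, 77.8]
force: [-1.4, -0.4, -0.8]
opening: 0.0004
t 1.975 tcp [0.5019 0.118  0.2391] box -0.0658 0.0735 F [-1.4 -0.4 -0.8] open 0.0 J [  35.    5.  -18.   -0.  -67. -137.]
lin rows units [ 0.14  0.07 -0.2 ] rot units [-0.09  0.02  0.27]
```

```bash
python3 -m crank '[{"linear":[0.18,0.08,-0.4],"rot":[-0.1,0,0.3],"hand":0},{"linear":[0,0,-0.2],"rot":[0,0,0],"hand":0},{"linear":[0,0,0],"rot":[0,0,0],"hand":0}]'; python3 - <<'E'
from h import *
go(w(-.06,.066,.128),XH)
for n in('side','top'):
    s=snap(n,n+'1')
a=cv2.imread('pics/side1.png')[150:400,200:440]; cv2.imwrite('pics/cs1.png',cv2.resize(a,None,fx=2.4,fy=2.4))
E
```

```text
clock: 2.35
tool_pos: [0.5118, 0.1222, 0.2017]
orientation: [-78.3, 89.9, -89.4]
force: [0.3, 0.6, 0.4]
opening: 0.0007
t 2.35 tcp [0.5118 0.1222 0.2017] box -0.0598 0.0647 F [0.3 0.6 0.4] open 0.001 J [  35.    8.  -20.    0.  -62. -136.]
lin rows units [-0.02  0.   -1.23] rot units [ 0.02  0.   -0.04]
```

View pics/cs1.png

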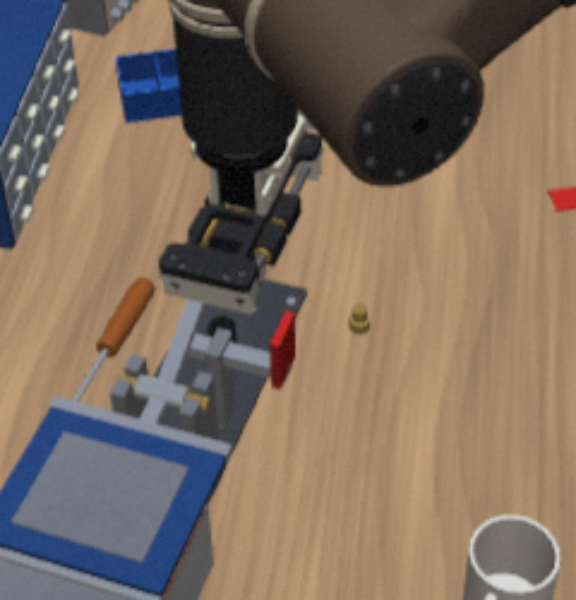

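View pics/top1.png

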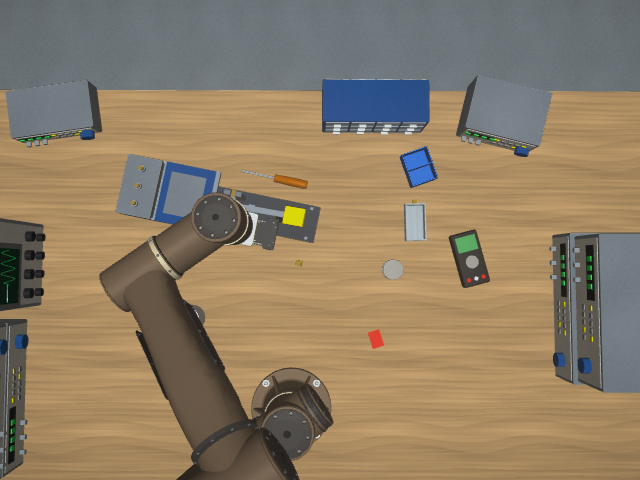

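The side crop shows the gripper bar at about (210,285), apparently in front of the lever, with the red tab at (283,350). The top view shows the wrist at (217,217). I'll project the TCP and other points to check that they agree.

```bash
python3 - <<'E'
from h import *
s=dict(np.load('pics/side1.npz')); im=s['image'][:,:,::-1].copy()
def pr(p):
    c=s['camera_from_world']@np.append(p,1); q=s['K']@np.array([c[0],-c[1],-c[2]]); return q[:2]/q[2]
P=np.array([.5118,.1222,.2017])
for nm,p in dict(tcp=P,up=P+[0,0,.066],pad=w(-.184,0,.18),tab=w(-.06,.092,.16),guide=w(-.06,.0325,.118),piv=w(0,0,.1)).items():
    u,v=pr(p); print(nm,u.round(),v.round(), ((u-200)*2.4).round(),((v-150)*2.4).round()); cv2.circle(im,(int(u),int(v)),2,(0,255,0),-1)
cv2.imwrite('pics/pr1.png',cv2.resize(im[150:350,200:400],None,fx=3,fy=3))
E
```

```text
tcp 303.0 269.0 247.0 286.0
up 302.0 247.0 245.0 233.0
pad 296.0 233.0 231.0 198.0
tab 316.0 285.0 277.0 324.0
guide 291.0 292.0 219.0 340.0
piv 268.0 313.0 163.0 391.0
```

View pics/pr1.png

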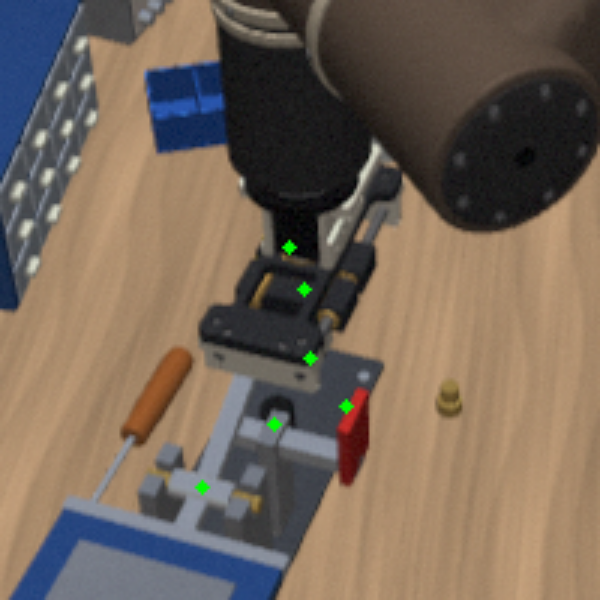

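```bash
python3 - <<'E'
from h import *
s=dict(np.load('pics/side1.npz'))
for a,b in((225,358),(265,368),(310,378),(250,325),(345,300),(325,325),(295,300),(290,215),(305,345),(320,340)):
    p=pt(s,200+a//3,150+b//3,0); q=p-O; print((a,b),p.round(3),'box',(q@XH).round(3),(q@YH).round(3))
E
```

```text
(225, 358) [0.551 0.203 0.281] box 0.028 0.042
(265, 368) [0.525 0.208 0.281] box 0.027 0.069
(310, 378) [0.494 0.215 0.281] box 0.028 0.1
(250, 325) [0.534 0.203 0.314] box 0.024 0.059
(345, 300) [0.479 0.153 0.293] box -0.036 0.102
(325, 325) [0.491 0.169 0.284] box -0.018 0.094
(295, 300) [0.514 0.154 0.289] box -0.028 0.069
(290, 215) [0.514 0.156 0.369] box -0.026 0.07
(305, 345) [0.497 0.215 0.312] box 0.029 0.098
(320, 340) [0.488 0.209 0.312] box 0.021 0.105
```

The body's geometry agrees: the bar is its end plate, about 80 mm above the TCP. I'll go down into the gap and start pushing.

```bash
python3 -m crank '[{"linear":[0,0,-0.5],"rot":[0,0,0],"hand":0},{"linear":[0,0,-0.5],"rot":[0,0,0],"hand":0},{"linear":[0,0,-0.25],"rot":[0,0,0],"hand":0},{"linear":[0,0,0],"rot":[0,0,0],"hand":0}]'; python3 - <<'E'
from h import *
go(w(-.06,.135,.128),XH)
E
```

```text
clock: 2.95
tool_pos: [0.5142, 0.122, 0.131]
orientation: [30.5, 89.4, 19.2]
force: [-0.1, 0.5, 0.8]
opening: 0.0003
t 2.95 tcp [0.5142 0.122  0.131 ] box -0.0594 0.0623 F [-0.1  0.5  0.8] open 0.0 J [  35.   11.  -26.    0.  -52. -136.]
lin rows units [-1.19  0.23 -0.05] rot units [-0.04  0.11 -0.03]
```

```bash
python3 -m crank '[{"linear":[-0.2,0.04,0],"rot":[0,0,0],"hand":0},{"linear":[-0.2,0.04,0],"rot":[0,0,0],"hand":0},{"linear":[-0.2,0.04,0],"rot":[0,0,0],"hand":0},{"linear":[-0.2,0.04,0],"rot":[0,0,0],"hand":0}]'; python3 - <<'E'
from h import *
go(w(-.06,.135,.128),XH)
E
```

```text
clock: 3.45
tool_pos: [0.4653, 0.1327, 0.134]
orientation: [32.9, 89.1, 21.6]
force: [2.8, -1.0, -1.3]
opening: 0.0003
t 3.45 tcp [0.4653 0.1327 0.134 ] box -0.0586 0.1124 F [ 2.8 -1.  -1.3] open 0.0 J [  40.    7.  -31.    0.  -51. -141.]
lin rows units [-0.37  0.05 -0.1 ] rot units [-0.06  0.16 -0.02]
```

```bash
python3 -m crank '[{"linear":[-0.15,0.03,-0.04],"rot":[0,0.1,0],"hand":0},{"linear":[-0.15,0.03,-0.02],"rot":[0,0.1,0],"hand":0},{"linear":[-0.1,0.02,0],"rot":[0,0,0],"hand":0}]'; python3 - <<'E'
from h import *
go(w(-.06,.135,.128),XH)
E
python3 -m crank '[{"linear":[-0.1,0.02,0],"rot":[0,0,0],"hand":0},{"linear":[-0.1,0.02,0],"rot":[0,0,0],"hand":0}]'; python3 - <<'E'
from h import *
go(w(-.06,.135,.128),XH)
E
```

```text
clock: 3.82
tool_pos: [0.4445, 0.1381, 0.1317]
orientation: [54.5, 89.5, 43.4]
force: [56.2, -26.5, -41.9]
opening: 0.0003
t 3.825 tcp [0.4445 0.1381 0.1317] box -0.0575 0.1338 F [ 56.2 -26.5 -41.9] open 0.0 J [  42.    5.  -33.   -0.  -51. -143.]
lin rows units [-0.03 -0.04 -0.06] rot units [-0.06  0.07 -0.07]
clock: 4.08
tool_pos: [0.4449, 0.138, 0.132]
orientation: [10.6, 88.5, -0.2]
force: [51.1, -23.4, -34.0]
opening: 0.0003
t 4.075 tcp [0.4449 0.138  0.132 ] box -0.0575 0.1333 F [ 51.1 -23.4 -34. ] open 0.0 J [  42.    5.  -34.    1.  -50. -144.]
lin rows units [-0.04 -0.04 -0.07] rot units [ 0.    0.3  -0.12]
```

The bolt is at its stop, since the force jumped at y about 134 mm plus half a finger. I'll back off, lift and look.

```bash
python3 -m crank '[{"linear":[0.2,-0.04,0],"rot":[0,0.1,0],"hand":0},{"linear":[0.2,-0.04,0],"rot":[0,0.1,0],"hand":0},{"linear":[0.1,0,0.5],"rot":[0,0,0],"hand":0},{"linear":[0,0,0.9],"rot":[0,0,0.9],"hand":0},{"linear":[0,-0.5,0.7],"rot":[0,0,0.9],"hand":0},{"linear":[0.1,-0.9,0],"rot":[0,0,0.9],"hand":0},{"linear":[0.1,-0.9,0],"rot":[0,0,0.9],"hand":0}]'; python3 - <<'E'
from h import *
go(w(-.194,0,.25),-YH)
for n in('side','top'):
    s=snap(n,n+'2')
    hsv=cv2.cvtColor(s['image'],cv2.COLOR_RGB2HSV)
    m=((hsv[...,0]<5)|(hsv[...,0]>175))&(hsv[...,1]>180)
    v,u=np.nonzero(m); P=np.array([pt(s,a,b,0) for a,b in zip(u,v) if s['depth'][b,a]>0]); 
    P=P[(P[:,2]>.09)&(P[:,2]<.18)]
    if len(P): q=P-O; print('red',len(P),(q@XH).mean(),(q@YH).mean(),(q@YH).min(),(q@YH).max(),P[:,2].max())
a=cv2.imread('pics/side2.png')[150:400,200:440]; cv2.imwrite('pics/cs2.png',cv2.resize(a,None,fx=2.4,fy=2.4))
E
```

```text
clock: 4.95
tool_pos: [0.486, -0.0061, 0.2597]
orientation: [-90.4, 89.8, -82.4]
force: [1.0, 0.7, 0.1]
opening: -0.0002
t 4.95 tcp [ 0.486  -0.0061  0.2597] box -0.1907 0.0646 F [1.  0.7 0.1] open -0.0 J [  23.    1.  -19.    0.  -69. -105.]
lin rows units [ 1.04 -0.27 -0.16] rot units [ 0.03  0.02 14.12]
red 179 -0.050365627495562525 0.1518107993040387 0.14505436749174327 0.15491993631829973 0.1646470347985013
```

View pics/cs2.png

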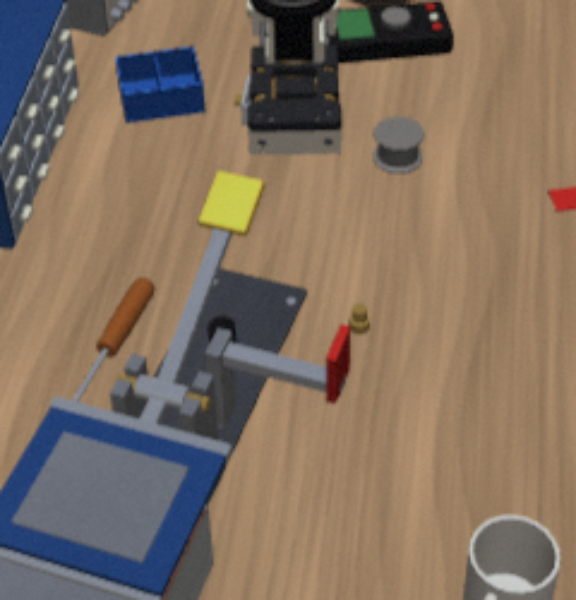

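The crop shows the red tab at (338,362), well out. Its measured lever-side face is at y = 145 mm, so the bolt is fully out. The adapter (360,318) is untouched. Next I'll turn the tool and go above the pad.

```bash
python3 -m crank '[{"linear":[0.1,0,0],"rot":[0,0,1],"hand":0},{"linear":[0.1,0,0],"rot":[0,0,1],"hand":0},{"linear":[0.1,0,0],"rot":[0,0,1],"hand":0},{"linear":[0.1,0,0],"rot":[0,0,1],"hand":0},{"linear":[0.1,-0.05,0],"rot":[0,0,1],"hand":0},{"linear":[0.1,-0.05,0],"rot":[0,0,1],"hand":0},{"linear":[0.1,-0.05,0],"rot":[0,0,1],"hand":0},{"linear":[0.1,-0.05,0],"rot":[0,0,1],"hand":0},{"linear":[0.1,0,0],"rot":[0,0,1],"hand":0},{"linear":[0.1,0,0],"rot":[0,0,1],"hand":0},{"linear":[0.05,0,0],"rot":[0,0,1],"hand":0},{"linear":[0.05,0,0],"rot":[0,0,1],"hand":0},{"linear":[0,0,0],"rot":[0,0,1],"hand":0},{"linear":[0,0,0],"rot":[0,0,0.9],"hand":0},{"linear":[0,0,0],"rot":[0,0,0],"hand":0}]'; python3 - <<'E'
from h import *
go(w(-.190,0,.205),-YH)
E
```

```text
clock: 6.92
tool_pos: [0.5501, -0.0132, 0.2544]
orientation: [109.9, 88.8, -170.9]
force: [-0.3, -0.1, -0.0]
opening: 0.0003
t 6.925 tcp [ 0.5501 -0.0132  0.2544] box -0.1849 0.0004 F [-0.3 -0.1 -0. ] open 0.0 J [ 19.   9. -12.  -0. -71. -30.]
lin rows units [-0.01 -0.08 -0.82] rot units [ 0.04 -0.23 -0.11]
```

```bash
python3 -m crank '[{"linear":[0,-0.08,-0.6],"rot":[0,-0.2,-0.1],"hand":0},{"linear":[0,-0.03,-0.3],"rot":[0,0,0],"hand":0},{"linear":[0,0,-0.25],"rot":[0,0,0],"hand":0},{"linear":[0,0,-0.25],"rot":[0,0,0],"hand":0},{"linear":[0,-0.03,-0.25],"rot":[0,0,0],"hand":0}]'; python3 - <<'E'
from h import *
go(w(-.196,0,.1),-YH)
s=snap('side','side3')
a=cv2.imread('pics/side3.png')[150:400,200:440]; cv2.imwrite('pics/cs3.png',cv2.resize(a,None,fx=2.4,fy=2.4))
E
```

```text
clock: 7.55
tool_pos: [0.5517, -0.0208, 0.1549]
orientation: [-152.2, 89.8, -73.9]
force: [-1.4, -3.0, 7.3]
opening: 0.0004
t 7.55 tcp [ 0.5517 -0.0208  0.1549] box -0.1921 -0.0028 F [-1.4 -3.   7.3] open 0.0 J [ 18.  12. -21.   0. -57. -30.]
lin rows units [-0.06 -0.06 -0.91] rot units [0.03 0.01 0.06]
```

View pics/cs3.png

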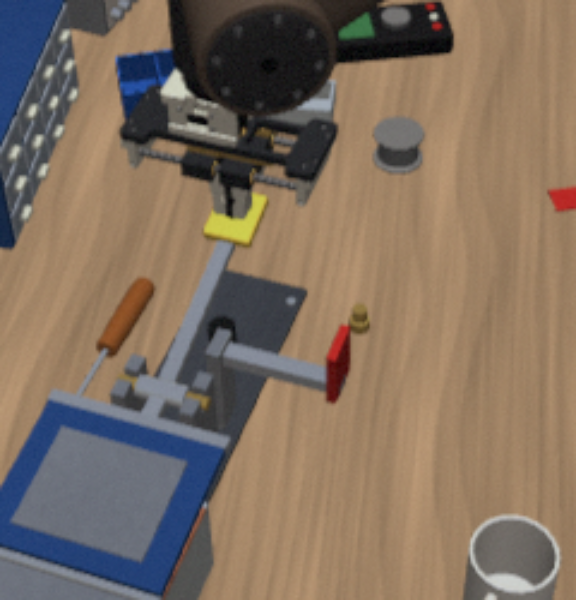

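The fingers are on the pad (235,215), the lever is moving and the force is 7 N. I'll carry on down.

```bash
python3 -m crank '[{"linear":[-0.03,-0.03,-0.25],"rot":[0,0,0],"hand":0},{"linear":[-0.02,-0.03,-0.25],"rot":[0,0,0],"hand":0},{"linear":[-0.02,0,-0.25],"rot":[0,0,0],"hand":0},{"linear":[0,0,-0.25],"rot":[0,0,0],"hand":0}]'; python3 - <<'E'
from h import *
go(w(-.197,0,.06),-YH)
E
```

```text
clock: 8.1
tool_pos: [0.5506, -0.0264, 0.0961]
orientation: [-121.8, 89.5, -43.6]
force: [-2.2, -1.9, 5.9]
opening: 0.0003
t 8.1 tcp [ 0.5506 -0.0264  0.0961] box -0.1978 -0.0027 F [-2.2 -1.9  5.9] open 0.0 J [ 18.  16. -25.   1. -49. -30.]
lin rows units [-0.04  0.02 -0.6 ] rot units [0.07 0.07 0.08]
```

```bash
python3 -m crank '[{"linear":[-0.02,0.01,-0.22],"rot":[0.05,0.05,0],"hand":0},{"linear":[-0.02,0.02,-0.22],"rot":[0,0,0],"hand":0},{"linear":[-0.01,0.02,-0.15],"rot":[0,0,0],"hand":0}]'; python3 - <<'E'
from h import *
go(w(-.194,0,.045),-YH)
E
```

```text
clock: 8.48
tool_pos: [0.551, -0.0228, 0.062]
orientation: [-84.6, 89.6, -6.4]
force: [0.0, 0.6, 5.6]
opening: 0.0006
t 8.475 tcp [ 0.551  -0.0228  0.062 ] box -0.1942 -0.0024 F [0.  0.6 5.6] open 0.001 J [ 18.  18. -27.   0. -44. -30.]
lin rows units [-0.04  0.01 -0.28] rot units [0.01 0.09 0.09]
```

```bash
python3 -m crank '[{"linear":[-0.02,0.01,-0.15],"rot":[0,0,0],"hand":0},{"linear":[-0.01,0,-0.12],"rot":[0,0,0],"hand":0}]'; python3 - <<'E'
from h import *
go(w(-.194,0,.045),-YH)
E
python3 -m crank '[{"linear":[0,0,-0.12],"rot":[0,0,0],"hand":0}]'; python3 -m crank '[{"linear":[0,0,-0.1],"rot":[0,0,0],"hand":0}]'
```

```text
clock: 8.72
tool_pos: [0.552, -0.0207, 0.0477]
orientation: [-76.0, 89.3, 2.2]
force: [-16.7, 5.6, 51.9]
opening: 0.0007
t 8.725 tcp [ 0.552  -0.0207  0.0477] box -0.1919 -0.003 F [-16.7   5.6  51.9] open 0.001 J [ 18.  19. -28.   0. -42. -30.]
lin rows units [-0.06 -0.02 -0.05] rot units [-0.01  0.15  0.09]
clock: 8.85
tool_pos: [0.5526, -0.0206, 0.0463]
orientation: [-82.2, 89.2, -3.9]
force: [-41.0, 6.9, 108.2]
opening: 0.0008
clock: 8.98
tool_pos: [0.5525, -0.0205, 0.0466]
orientation: [-85.7, 89.1, -7.2]
force: [-29.3, 4.1, 72.2]
opening: 0.0007
```

The pad is on the bumper, but I pressed harder than I needed to: about 116 N at the wrist. I'll ease off to a light hold.

```bash
python3 -m crank '[{"linear":[0,0,-0.03],"rot":[0,0,0],"hand":0}]'; python3 -m crank '[{"linear":[0,0,-0.03],"rot":[0,0,0],"hand":0}]'; python3 - <<'E'
from h import *
go(w(-.194,0,.045),-YH)
E
```

```text
clock: 9.1
tool_pos: [0.5521, -0.0205, 0.0482]
orientation: [-85.4, 89.1, -6.9]
force: [-7.9, -1.1, 13.6]
opening: 0.0001
clock: 9.22
tool_pos: [0.552, -0.0206, 0.0486]
orientation: [-85.3, 89.0, -6.8]
force: [-5.0, -1.8, 13.0]
opening: 0.0004
t 9.225 tcp [ 0.552  -0.0206  0.0486] box -0.1918 -0.003 F [-5.  -1.8 13. ] open 0.0 J [ 18.  19. -28.   1. -42. -31.]
lin rows units [-0.06 -0.03 -0.06] rot units [0.02 0.2  0.03]
```

```bash
python3 -m crank '[{"linear":[0,0,-0.05],"rot":[0,0,0],"hand":0}]'; python3 -m crank '[{"linear":[0,0,-0.055],"rot":[0,0,0],"hand":0}]'; python3 - <<'E'
from h import *
for n in('side','top'):
    s=snap(n,n+'4')
go(w(-.194,0,.045),-YH)
a=cv2.imread('pics/side4.png')[150:450,160:440]; cv2.imwrite('pics/cs4.png',cv2.resize(a,None,fx=2,fy=2))
E
```

```text
clock: 9.35
tool_pos: [0.5522, -0.0206, 0.048]
orientation: [-85.9, 88.9, -7.4]
force: [-11.9, 0.5, 30.9]
opening: 0.0006
clock: 9.48
tool_pos: [0.5523, -0.0205, 0.0478]
orientation: [-86.7, 88.9, -8.1]
force: [-15.2, 2.2, 39.2]
opening: 0.0004
t 9.575 tcp [ 0.5523 -0.0205  0.0478] box -0.1917 -0.0032 F [-13.1   0.5  34.1] open -0.0 J [ 19.  19. -29.   1. -41. -31.]
lin rows units [-0.06 -0.03 -0.05] rot units [0.03 0.22 0.01]
```

View pics/cs4.png

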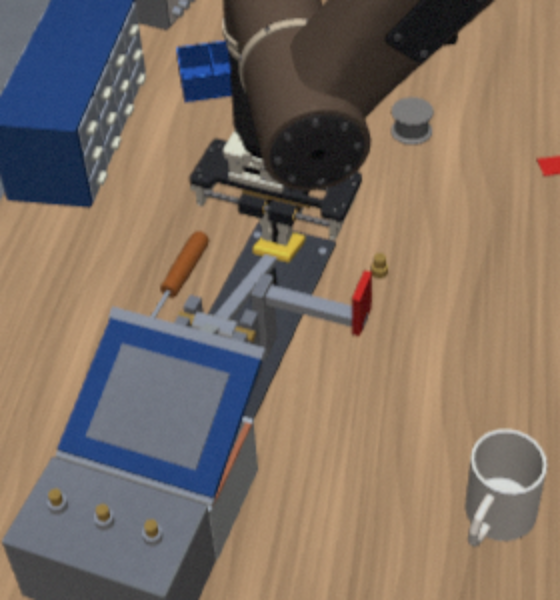

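View pics/top4.png

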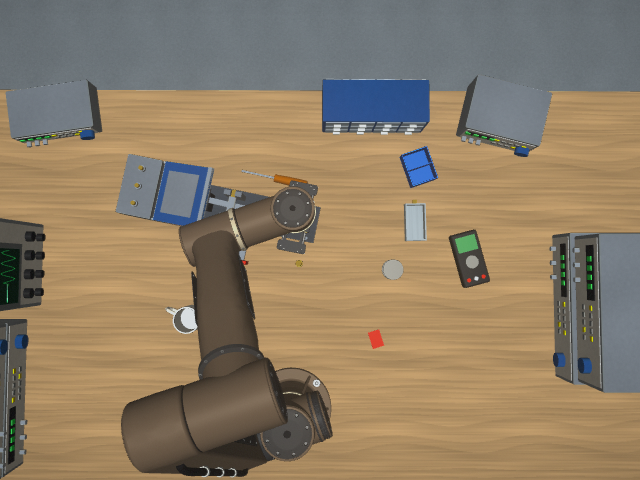

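The side crop shows the hatch raised (lip at (185,330)), the fingers on the pad (280,243), and the pin still in its cheeks. I'll measure the hatch angle and the pin.

```bash
python3 - <<'E'
from h import *
for f in('side0','side4'):
    s=dict(np.load(f'pics/{f}.npz'))
    pts={'side4':[(160+180//2,150+360//2),(160+150//2,150+440//2),(160+100//2,150+440//2),(160+245//2,150+335//2),(160+190//2,150+318//2),(160+220//2,150+325//2)],'side0':[(240,345),(230,370),(286,317),(256,308),(268,312)]}[f]
    for u,v in pts:
        p=pt(s,u,v,1); q=p-O; print(f,(u,v),'box',(q@XH).round(4),(q@YH).round(4),p[2].round(4))
E
python3 - <<'E'
import cv2
a=cv2.imread('pics/side4.png')[260:350,230:350]; cv2.imwrite('pics/cp4.png',cv2.resize(a,None,fx=6,fy=6,interpolation=2))
E
```

```text
side0 (240, 345) box 0.1102 -0.0147 0.1175
side0 (230, 370) box 0.1707 -0.0088 0.115
side0 (286, 317) box 0.0014 0.0438 0.1043
side0 (256, 308) box 0.0027 -0.0268 0.1095
side0 (268, 312) box 0.0062 0.0037 0.1115
side4 (250, 330) box 0.0961 0.0061 0.1586
side4 (235, 370) box 0.1744 0.0055 0.127
side4 (210, 370) box 0.1874 -0.0438 0.1219
side4 (282, 317) box 0.0091 0.0379 0.111
side4 (255, 309) box 0.0034 -0.0292 0.1061
side4 (270, 312) box 0.0044 0.0076 0.1109
```

View pics/cp4.png

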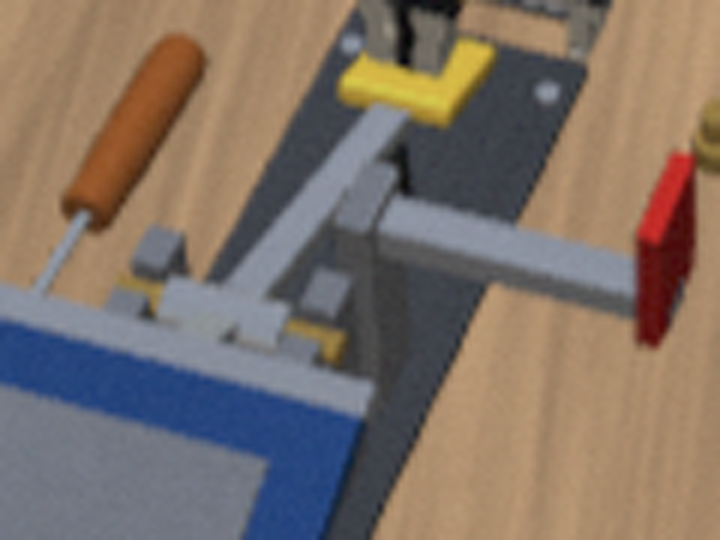

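```bash
python3 - <<'E'
from h import *
o=monitor.get_obs(); print(o['clock'],o['tool_pos'],o['force'])
ticket.close_job()
E
```

```text
9.575 [ 0.55226116 -0.02051922  0.04783969] [-13.14808711   0.47933513  34.0882187 ]
the job is handed in; nothing more can be done
```

I pushed the red tab to its stop, pressed the yellow pad down onto the bumper, and handed the job in at 9.6 s with the pad still held and the hatch up.

**Last checks:**
- **Bolt:** the tab's lever-side face measured y = 145 mm, which is fully out.
- **Pad:** the fingertips were 47.8 mm above the surface at x -192 mm, pressing down with about 34 N.
- **Hatch:** its slope measured about 0.38 rad, against the 0.37 expected.
- **Lever and bystanders:** the pin sat in its cradle, and in the pictures the other things on the bench were not visibly disturbed.

**Harder than needed:** for one row the press on the bumper reached about 116 N at the wrist, just under the 120 N limit. I then eased it off. That is an end-of-row reading, so a short peak between readings could have been higher. Pushing the bolt against its stop reached about 75 N, through the fingertips.

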